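# Fetch the bicycle pump out of the short-opening drawer

## Task

Pull the drawer of the low steel unit out to its stop and take out the bicycle pump. The drawer stops too early for the pump to be lifted straight out, so tilt it and draw it out through the gap chuck end first, without wrenching it against the unit, and finish while still holding it in the gripper, all of it steady and a hand's breadth or more above the top of the unit, with nothing else carrying it. Leave the drawer open with the little tin lying in it, and do not disturb the other things.

Things in the scene. Friction and masses are not known exactly. Their poses are not given: they have to be found in the camera images.
- cabinet: Low one-drawer unit of galvanized sheet steel, fixed, 330 deep x 214 wide x 102 mm high. Origin on the shelf surface under the middle of its front face; x axis from the front face back into the unit, z up, y to the left as one faces its front. It stands sideways to the robot: x points to the robot's left, within about 15 degrees. Walls and top sheet are 4 mm thick. The drawer slides out along -x. Key cup and puck stand on its top.
- drawer (a joint): How far the drawer is out, m: 0 closed, 0.15 at its stop. Starts 0 to 0.03; about 3 N of friction; stays where it is left. Its front panel is 10 mm thick, inner face flush with the unit's front face when closed, top edge 76 mm above the shelf surface. At the stop the gap between panel and unit is 150 mm long, 190 mm wide; the rest of the tray stays under the unit's top.
- drawer_handle (a point): Middle of the drawer's bar handle, moves with the drawer: a round bar 10 mm thick, 100 mm long along the unit's y, its axis 55 mm above the shelf surface and 42 mm in front of the front panel (37 mm free behind the bar). Axes as the cabinet's.
- drawer_floor (a point): Point on the drawer's inner floor, 8 mm above the shelf surface, at the middle of the inner face of its front panel; moves with the drawer, axes as the cabinet's. The open tray reaches from here 300 mm along +x and 95 mm to either side; its side and back walls stand 55 mm above the floor.
- mouth (a point): Middle of the lower front edge of the unit's top sheet, 98 mm above the shelf surface: the edge under which the pump must pass.
- pump: Bicycle hand pump, 250 mm long, 0.13 to 0.25 kg, loose in the drawer along its length. Origin at mid-length on its underside; x from chuck (at drawer front) to rubber grip, z up; centre line 16 mm up. x -125 to -91 mm: chuck block 28 wide, 37 high with its lever; to +51: bare barrel 26 thick; to +125: collar and rubber grip 32-33 thick. Balances near mid-length. May slide a little as the drawer moves.
- pump_head (a point): Middle of the pump's chuck end face (x = -125 mm on the centre line).
- pump_end (a point): Middle of the pump's rubber-grip end face (x = +125 mm on the centre line).
- tin: Small flat steel repair tin, 72 x 42 x 22 mm high, lying in the front of the drawer beside the pump, on the unit's -y side of it; at least 25 mm is free beside the pump's barrel. Origin in the middle of its underside. It stays in the drawer.
- keycup: White porcelain key cup, 72 mm across, 62 mm high, standing on top of the unit, 150 mm or more behind its front face. Origin under its middle. Leave alone.
- puck: Stainless charging puck, 62 mm across, 13 mm high, on top of the unit, 150 mm or more behind its front face. Origin under its middle. Leave alone.
- tagpunch: Mustard plastic tag punch, 130 x 38 x 48 mm, on the shelf in front of the drawer, clear of its travel. Leave alone.
- bell: Red enamel bike bell, 54 mm across, 39 mm high, on the shelf beside the drawer's travel, on the far side from the robot. Leave alone.
- padlock: Brass padlock lying flat, 76 x 46 x 22 mm, on the shelf beside the unit, on its far side from the robot. Leave alone.

How it is judged (in metres and radians):
On the way, in this order (a step that is already met when the one before it is completed fails the run):
1. the drawer is pulled out to its stop (value of joint drawer above 0.14 m), for 0.2 s.
2. the pump comes out tilted: its chuck end is above the unit's top edge while its rear end is still below it (height (world z) of pump_head above 0.1 m and height (world z) of pump_end below 0.085 m), for 0.1 s.
At the end, for the whole second after the job is handed in: The gripper still holds the pump, at rest (below 50 mm/s), both its ends 70 mm or more above the unit's top (172 mm above the shelf surface), touching neither unit nor cup; the drawer is still open (more than 120 of 150 mm) and the tin lies on its floor (height (world z) of each of pump_head, pump_end above 0.172 m and contact force between pump and the fingers above 1 N and contact force between pump and cabinet below 0.3 N and contact force between pump and keycup below 0.3 N and linear speed of pump below 0.05 m/s and value of joint drawer above 0.12 m and z of tin in the frame of drawer_floor between -0.005 and 0.012 m); the arm keeps its last pose, push and grip.
It fails at once if the key cup or the charging puck is pushed more than 25 mm or tipped over (distance of any of keycup, puck from where it was at the start of the episode above 0.025 m or angle between any of keycup, puck's own z axis and vertical above 0.4 rad).
It fails at once if the tag punch, bike bell or padlock is pushed more than 25 mm or tipped over (distance of any of tagpunch, bell, padlock from where it was at the start of the episode above 0.025 m or angle between any of tagpunch, bell, padlock's own z axis and vertical above 0.4 rad).
It fails at once if the pump is wrenched or jammed against the unit or its drawer (more than 40 N) (contact force between pump and cabinet above 40 N).
It also fails if it takes over 53 s, if anything falls off the work surface, if the arm or the gripper's body presses on something with over 40 N, if the wrist force passes 120 N, or if a joint passes its speed limit or range.

## Robot

A 6-joint arm with a two-finger parallel gripper is mounted at the origin on the work surface. World frame = base frame: x ahead of the robot, y to its left, z up, the work surface at z = 0. Lengths are in mm, angles in rad, forces in N, time in s.
With the tool pointing down it reaches from about 400 to 925 mm from the base axis. Payload 12.5 kg.
Tool frame: the origin (TCP) lies between the finger pads; the fingertips stand 14 mm ahead of it and the grasp point (between the pads) lies 5 mm behind it; x points along the fingers, y is the direction in which the jaws open and shut, and the axes are right-handed (so a half turn about x gives the same grasp; the last joint's range is limited). The gripper opens to 95 mm and grips with 3 to 60 N. Pads are 20 mm wide; open, the fingers measure 119 mm over their backs; the gripper's body (75 mm by 180 mm) begins 59 mm behind the grasp point.
Start: joints at [-1.31, 0.491, 1.559, -0, 1.092, -0.106], TCP at [224.168, -583.435, 207.561] pointing down, gripper open.
Joint ranges: [-3.1, 3.1], [-0.84, 2.19], [0.05, 2.79], [-1.13, 4.28], [0.06, 2.93], [-2.69, 2.69]. Speed limits (rad/s): [2.22, 2.22, 2.79, 3.14, 3.14, 3.14].

## Interface

Orientations are given as [roll, pitch, yaw] about the fixed x, y, z axes, in that order (R = Rz(yaw) Ry(pitch) Rx(roll)).
In Python, from cell import env, cams gives the robot as it stands.
- The arm moves only by the tool carry_out, never from a script. Its arguments are lists of equal length, an entry for each row: "grip": the closure, from -1 (fully open) to 1 (shut); "linear": the shift along the tool's x, y, z scaled (see below), a list of three; "turn": the turn about the tool's x scaled (see below). In form: {"grip": [grip, ...], "linear": [[tx, ty, tz], ...], "turn": [turn, ...]}. A call has 1 to 5 rows; each row shifts and turns the commanded pose from where the row before left it, along the tool's axes as they then stand; what a row does not reach is not made up. The controller multiplies each number of a shift by 0.5 m and each number of a turn by 180 degrees. A row lasts 1/10 s, in which the tool goes at most 50 mm and 8.59 degrees, less where a joint would pass 70% of its speed; a pose out of reach is approached as far as the arm can. A call with a number of a shift or a turn outside -1 to 1 is refused whole. A call with a gripper value outside its range is refused whole. The fingers move at their own pace and stop on an object; the grip force is fixed at half the most. Time passes only in rows, so rows that do not move let the fingers close. It gives the time, the measured TCP pose, the force and the opening at its end, in the units of the state.
- env.state(): the state, without advancing time (a new reading comes with each control period).
- cams.read_camera(name): name is "scene" or "top" or "wrist"; returns the picture (480x640x3 uint8, blue, green, red); there is no depth.
- cams.camera_info(name): a dict with "fx", "fy", "cx", "cy" (pixels), "view" (4x4, takes a point from world to camera coordinates). Camera axes: x right, y down, z forward; pixel columns grow to the right and rows downward; lengths in mm; the calibration is good to about 2 mm. A picture is of the moment at which its call begins: read the wrist's pose just before it. camera_info takes no time and is no camera call; for the wrist camera it gives the pose at the moment of the call.
- env.job_done(): hands the job in, once; it reports no verdict.
The state is a dict: "t": time; "joints": joint angles; "qvel": joint speeds; "tau": joint torques, N m; "eef_pos": TCP position; "tcp_rot": TCP orientation; "ft_force": force on the tool from outside, world axes, zero at the start; "moment": the same for the moment, N m; "opening": opening from 0.0 (shut) to 1.0 (fully open).
Only numpy, scipy, OpenCV 4.12 (cv2) and the standard library are available. Lean on these libraries where they do the work, as an engineer would, in place of code of your own. Each camera call takes 0.05 s, during which the arm holds its last target. There are 200 camera calls.

## Working session

There is one attempt and no reset: what is moved stays moved. The work goes in short steps, Python scripts to look and compute and a tool call to move; the robot and the scene stay as the last step left them, time stands still between calls to the robot, and variables do not carry over. Pictures are saved under pics/ and viewed, about 8 in all and at most 12, crops included, and the job is handed in when it is done.

Besides the shell and the picture viewer there is one more tool, called after "Call:" by a JSON object that holds its "op" and its "data", one argument or row to a line. carry_out: Moves the arm, as the interface text tells. Shifts and turns lie within -1 to 1; 1 stands for 0.5 m of shift or 180 degrees of turn. Its arguments: {"type":"object","properties":{"grip":{"type":"array"},"linear":{"type":"array"},"turn":{"type":"array"}},"required":["grip","linear","turn"]}

```bash
ls; mkdir -p pics; cat > h.py <<'E'
import numpy as np,cv2
from cell import env,cams
def ray(name,u,v,z,info=None):
    i=info or cams.camera_info(name);V=np.array(i["view"])
    R,t=V[:3,:3],V[:3,3];C=-R.T@t
    d=R.T@np.array([(u-i["cx"])/i["fx"],(v-i["cy"])/i["fy"],1])
    return C+d*(z-C[2])/d[2]
def proj(name,p,info=None):
    i=info or cams.camera_info(name);V=np.array(i["view"])
    c=V[:3,:3]@np.array(p,float)+V[:3,3]
    return np.array([i["fx"]*c[0]/c[2]+i["cx"],i["fy"]*c[1]/c[2]+i["cy"]])
E
python3 - <<'E'
from h import *
print(env.state())
for n in("scene","top"):
    cv2.imwrite(f"pics/{n}0.png",cams.read_camera(n)); i=cams.camera_info(n)
    V=np.array(i["view"]);print(n,i["fx"],-V[:3,:3].T@V[:3,3],V[2,:3])
E
```

```text
pics
{'t': 0.0, 'joints': array([-1.30959220e+00,  4.91521896e-01,  1.55946819e+00, -3.00459637e-05,
        1.09169224e+00, -1.05593530e-01]), 'qvel': array([ 1.63420869e-03,  2.12904419e-04,  1.27572881e-03, -9.16220998e-05,
       -7.20267102e-04,  1.03826603e-03]), 'tau': array([-1.33282672e-03, -6.12658024e+01, -2.58186132e+01,  6.91797235e-02,
        4.81723552e-02, -1.70331118e-04]), 'eef_pos': array([ 224.0928503 , -583.16547454,  206.9786976 ]), 'tcp_rot': array([-1.65193982,  1.56970632,  1.85646435]), 'ft_force': array([ 0.08926269, -0.92634356, -0.1918216 ]), 'moment': array([-0.01805634, -0.03382776, -0.04665732]), 'opening': 0.9987182751003577}
scene 455.7845407015705 [1015.23983019 -635.26268703  843.86673885] [-0.36702456  0.57813868 -0.72873084]
top 575.1277948037773 [ 492.12020586  -28.60832965 1395.93740503] [ 0.10202302 -0.01806531 -0.99461799]
```

View pics/top0.png

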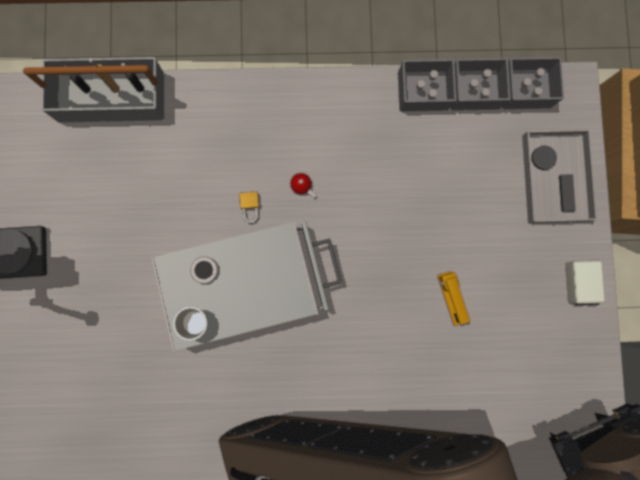

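View pics/scene0.png

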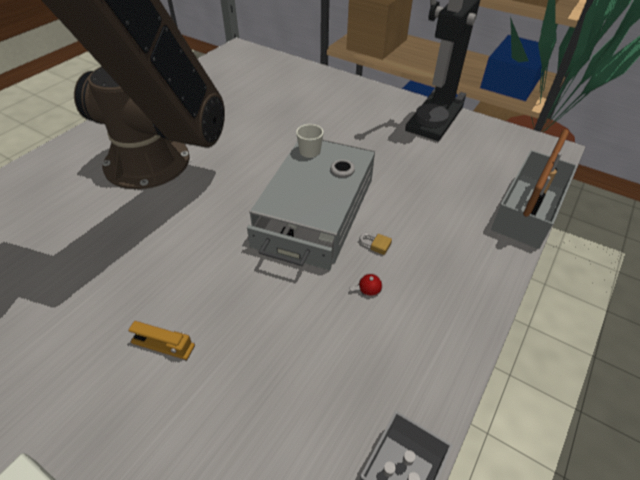

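```bash
cat >> h.py <<'E'
from scipy.spatial.transform import Rotation as Ro
def toolR():
    return Ro.from_euler('xyz',env.state()["tcp_rot"]).as_matrix()
def zoom(name,p,half,out,scale=4):
    im=cams.read_camera(name);u,v=proj(name,p).astype(int)
    x0,y0=max(u-half,0),max(v-half*3//4,0)
    c=im[y0:y0+half*3//2,x0:x0+2*half]
    cv2.imwrite(out,cv2.resize(c,None,fx=scale,fy=scale,interpolation=cv2.INTER_CUBIC));print("crop origin",x0,y0,"scale",scale)
E
python3 - <<'E'
from h import *
P=[ray("top",u,v,102) for u,v in [(300,225),(322,316),(154,257),(174,348)]]
for p in P: print(p.round(0))
print([np.linalg.norm(P[a]-P[b]).round(0) for a,b in [(0,1),(2,3),(0,2),(1,3)]])
for a,b in [(2,0),(3,1)]:
    d=P[a]-P[b];print("x-axis yaw",np.degrees(np.arctan2(d[1],d[0])))
print(toolR().round(3))
zoom("top",(P[0]+P[1])/2,80,"pics/top1.png",5)
E
```

```text
[663. -43. 102.]
[457. -87. 102.]
[598. 287. 102.]
[395. 243. 102.]
[np.float64(211.0), np.float64(208.0), np.float64(336.0), np.float64(335.0)]
x-axis yaw 101.08655722378255
x-axis yaw 100.58055421498561
[[-0.     0.359 -0.933]
 [ 0.001 -0.933 -0.359]
 [-1.    -0.001 -0.   ]]
crop origin 230 210 scale 5
```

View pics/top1.png

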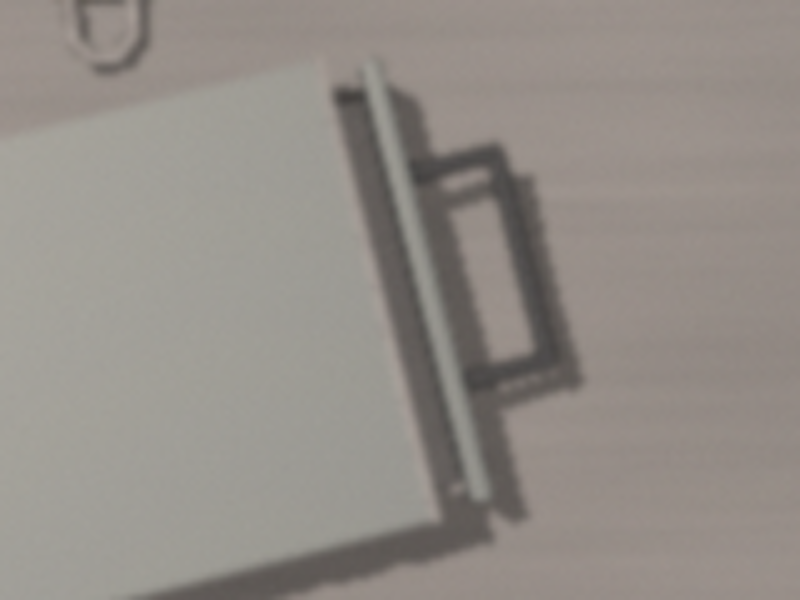

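```bash
python3 - <<'E'
from h import *
f=lambda x,y,z: ray("top",230+x/5,210+y/5,z)
A,B=f(322,60,102),f(440,522,102); d=A-B
print(A,B,np.linalg.norm(d),np.degrees(np.arctan2(d[1],d[0]))+90)
H1,H2=f(503,152,55),f(549,362,55);d=H1-H2
print(H1,H2,(H1+H2)/2,np.linalg.norm(d),np.degrees(np.arctan2(d[1],d[0]))+90)
yaw=np.radians(102); ex=np.array([np.cos(yaw),np.sin(yaw),0])
M=(A+B)/2;print("mouth",M,"handle x,y in unit",((H1+H2)/2-M)@ex)
for a,b in[(372,62),(482,500)]: p=f(a,b,76);print(p,(p-M)@ex)
E
```

```text
[669.82159133 -30.250328   102.        ] [460.41895795 -77.9076897  102.        ] 214.75727459696853 102.8213985949556
[ 630.71161026 -114.15488773   55.        ] [ 531.86579123 -132.58332636   55.        ] [ 581.28870075 -123.36910704   55.        ] 100.54900939373785 100.56076259580519
mouth [565.12027464 -54.07900885 102.        ] handle x,y in unit -71.13754811213441
[671.90600279 -53.40412405  76.        ] -21.541864346793655
[469.23158289 -98.34227385  76.        ] -23.359626429989063
```

```bash
cat >> h.py <<'E'
def plan(target,yawdeg=None,n=5,grip=1):
    """rows from measured pose to target; yawdeg: direction of tool y in world"""
    s=env.state();p=s["eef_pos"];R=toolR();psi=np.degrees(np.arctan2(R[1,1],R[0,1]))
    dyaw=0 if yawdeg is None else (yawdeg-psi+180)%360-180
    lin=[];st=(np.array(target,float)-p)/n
    for k in range(n):
        a=np.radians(psi+dyaw*k/n);Rk=np.column_stack([[0,0,-1],[np.cos(a),np.sin(a),0],[np.sin(a),-np.cos(a),0]])
        lin.append((Rk.T@st/500).round(4).tolist())
    print("pos",p.round(1),"yaw",psi.round(2),"F",s["ft_force"].round(1),"open",round(s["opening"],3),"t",s["t"])
    print(lin,"turn",[round(-dyaw/n/180,4)]*n,"step mm",np.linalg.norm(st))
E
python3 -c "
from h import *
plan((576.5,-100,160),12,15)"
```

```text
pos [ 224.1 -583.2  207.1] yaw -68.98 F [ 0.4 -0.9  0.1] open 1.0 t 0.15
[[0.0063, -0.0433, -0.067], [0.0063, -0.0368, -0.0707], [0.0063, -0.03, -0.0739], [0.0063, -0.0229, -0.0764], [0.0063, -0.0156, -0.0782], [0.0063, -0.0082, -0.0793], [0.0063, -0.0007, -0.0797], [0.0063, 0.0068, -0.0794], [0.0063, 0.0143, -0.0785], [0.0063, 0.0216, -0.0768], [0.0063, 0.0287, -0.0744], [0.0063, 0.0356, -0.0714], [0.0063, 0.0421, -0.0677], [0.0063, 0.0483, -0.0634], [0.0063, 0.0541, -0.0586]] turn [np.float64(-0.03), np.float64(-0.03), np.float64(-0.03), np.float64(-0.03), np.float64(-0.03), np.float64(-0.03), np.float64(-0.03), np.float64(-0.03), np.float64(-0.03), np.float64(-0.03), np.float64(-0.03), np.float64(-0.03), np.float64(-0.03), np.float64(-0.03), np.float64(-0.03)] step mm 39.99445859247968
```

Call:
{"op": "carry_out", "data": {
  "grip": [1, 1, 1, 1, 1],
  "linear": [
    [0.006, -0.043, -0.067],
    [0.006, -0.037, -0.071],
    [0.006, -0.03, -0.074],
    [0.006, -0.023, -0.076],
    [0.006, -0.016, -0.078]
  ],
  "turn": [-0.03, -0.03, -0.03, -0.03, -0.03]
}}

```text
t: 0.65
eef_pos: [342.1, -420.9, 192.3]
tcp_rot: [-1.817, 1.571, 2.167]
ft_force: [-0.5, -0.4, -0.5]
opening: 0.636
```

Call:
{"op": "carry_out", "data": {
  "grip": [1, 1, 1, 1, 1],
  "linear": [
    [0.006, -0.008, -0.079],
    [0.006, -0.001, -0.08],
    [0.006, 0.007, -0.079],
    [0.006, 0.014, -0.078],
    [0.006, 0.022, -0.077]
  ],
  "turn": [-0.03, -0.03, -0.03, -0.03, -0.03]
}}

```text
t: 1.15
eef_pos: [459.4, -260.1, 177.3]
tcp_rot: [-1.434, 1.571, 3.02]
ft_force: [0.7, -1.7, -0.3]
opening: 0.216
```

Call:
{"op": "carry_out", "data": {
  "grip": [1, 1, 1, 1, 1],
  "linear": [
    [0.006, 0.029, -0.074],
    [0.006, 0.036, -0.071],
    [0.006, 0.042, -0.068],
    [0.006, 0.048, -0.063],
    [0.006, 0.054, -0.059]
  ],
  "turn": [-0.03, -0.03, -0.03, -0.03, -0.03]
}}

```text
t: 1.65
eef_pos: [576.9, -99.2, 162.3]
tcp_rot: [-1.652, 1.571, -3.009]
ft_force: [0.1, -0.7, 0.3]
opening: 0.01
```

```bash
python3 -c "
from h import *
plan((576.5,-100,58),12,4)
zoom('scene',(577,-100,60),90,'pics/s1.png',4)
plan((576.5,-100,58),12,4)"
```

```text
pos [576.9 -99.2 162.3] yaw 12.24 F [ 0.1 -0.7  0.3] open 0.01 t 1.65
[[0.0521, -0.0003, 0.0004], [0.0521, -0.0003, 0.0004], [0.0521, -0.0003, 0.0004], [0.0521, -0.0003, 0.0004]] turn [np.float64(0.0003), np.float64(0.0003), np.float64(0.0003), np.float64(0.0003)] step mm 26.06419048638993
crop origin 193 182 scale 4
pos [579.3 -95.4 161.8] yaw 12.69 F [-1.   3.7 -1.2] open 0.009 t 1.7
[[0.0519, -0.0019, 0.0019], [0.0519, -0.0019, 0.0019], [0.0519, -0.0018, 0.002], [0.0519, -0.0018, 0.002]] turn [np.float64(0.001), np.float64(0.001), np.float64(0.001), np.float64(0.001)] step mm 25.9834022044417
```

View pics/s1.png

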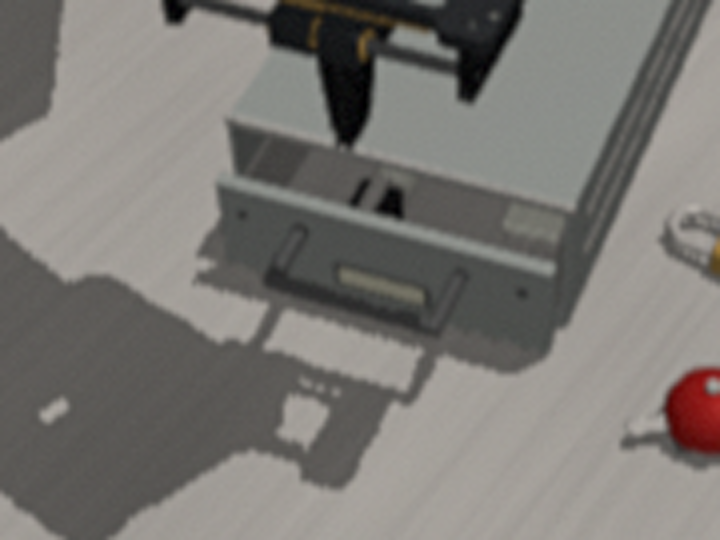

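Call:
{"op": "carry_out", "data": {
  "grip": [1, 1],
  "linear": [
    [0, 0, 0],
    [0, 0, 0]
  ],
  "turn": [0, 0]
}}

```text
t: 1.9
eef_pos: [575.8, -100.9, 162.3]
tcp_rot: [-1.69, 1.57, -3.052]
ft_force: [0.5, -0.2, 0.5]
opening: 0.002
```

```bash
python3 -c "
from h import *
plan((576.5,-100,58),12,4)"
```

```text
pos [ 575.8 -100.9  162.3] yaw 11.99 F [ 0.5 -0.2  0.5] open 0.002 t 1.9
[[0.0521, 0.0005, -0.0004], [0.0521, 0.0005, -0.0004], [0.0521, 0.0005, -0.0004], [0.0521, 0.0005, -0.0004]] turn [np.float64(-0.0), np.float64(-0.0), np.float64(-0.0), np.float64(-0.0)] step mm 26.069809799416095
```

Call:
{"op": "carry_out", "data": {
  "grip": [1, 1, 1, 1, 1],
  "linear": [
    [0.05, 0, 0],
    [0.05, 0, 0],
    [0.05, 0, 0],
    [0.04, 0, 0],
    [0.026, 0, 0]
  ],
  "turn": [0, 0, 0, 0, 0]
}}

```text
t: 2.4
eef_pos: [575.2, -101.9, 53.4]
tcp_rot: [-1.95, 1.569, 2.969]
ft_force: [-0.9, 0.3, 0.5]
opening: 0.002
```

```bash
python3 -c "
from h import *
zoom('scene',(577,-100,50),90,'pics/s2.png',4)"
```

```text
crop origin 193 185 scale 4
```

View pics/s2.png

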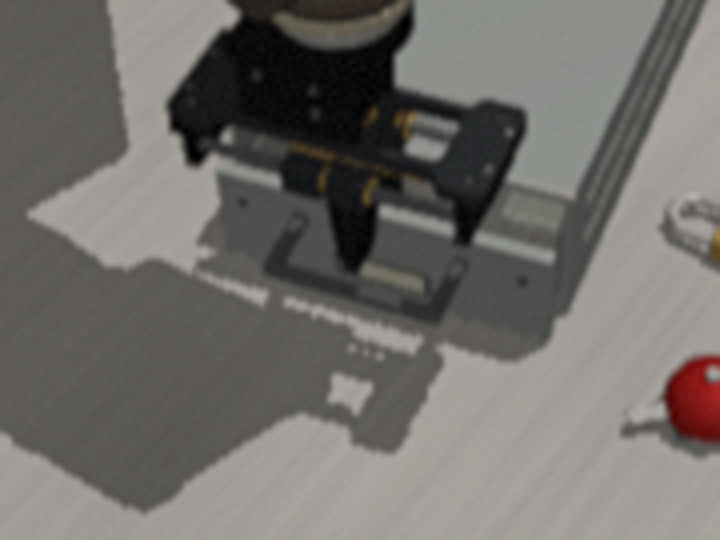

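Call:
{"op": "carry_out", "data": {
  "grip": [1, 1, 1, 1, 1],
  "linear": [
    [0, 0, 0.02],
    [0, 0, 0.04],
    [0, 0, 0.05],
    [0, 0, 0.05],
    [0, 0, 0.05]
  ],
  "turn": [0, 0, 0, 0, 0]
}}

```text
t: 2.95
eef_pos: [598.7, -206.4, 55.9]
tcp_rot: [0.85, 1.568, -0.512]
ft_force: [0.2, 0.9, -0.3]
opening: 0.005
```

Call:
{"op": "carry_out", "data": {
  "grip": [1, 1, 1, 1, 1],
  "linear": [
    [0, 0, 0.03],
    [0, 0, 0.02],
    [0, 0, 0.01],
    [0, 0, 0.006],
    [0, 0, 0]
  ],
  "turn": [0, 0, 0, 0, 0]
}}

```text
t: 3.45
eef_pos: [604.9, -235.5, 54.6]
tcp_rot: [-1.16, 1.571, -2.521]
ft_force: [-0.3, 0.9, -0.0]
opening: 0.002
```

Call:
{"op": "carry_out", "data": {
  "grip": [1, 1, 1, 1, 1],
  "linear": [
    [0, 0, 0.006],
    [0, 0, 0.006],
    [0, 0, 0.004],
    [0, 0, 0.004],
    [0, 0, 0]
  ],
  "turn": [0, 0, 0, 0, 0]
}}

```text
t: 3.95
eef_pos: [607.0, -245.7, 54.5]
tcp_rot: [0.325, 1.571, -1.036]
ft_force: [0.1, -0.1, -0.4]
opening: 0.01
```

```bash
python3 -c "
from h import *
plan((604,-235,58),12,4)
zoom('top',(590,-170,50),80,'pics/t2.png',5)"
```

```text
pos [ 607.  -245.7   54.5] yaw 12.01 F [ 0.1 -0.1 -0.4] open 0.01 t 3.95
[[-0.0017, -0.0004, -0.0055], [-0.0017, -0.0004, -0.0055], [-0.0017, -0.0004, -0.0055], [-0.0017, -0.0004, -0.0055]] turn [np.float64(0.0), np.float64(0.0), np.float64(0.0), np.float64(0.0)] step mm 2.9124745716332154
crop origin 274 197 scale 5
```

View pics/t2.png

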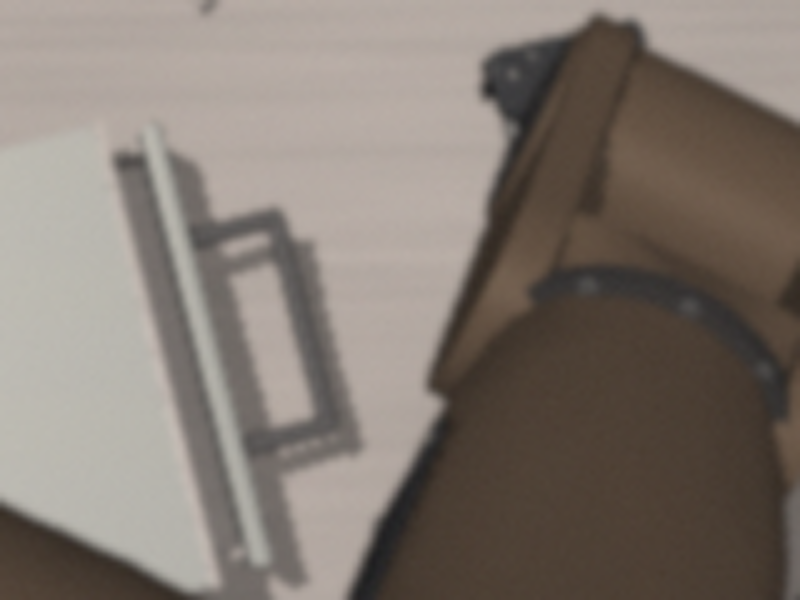

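```bash
python3 -c "
from h import *
for p in [(575.2,-101.9,39.4),(575.2,-101.9,53.4),(575.2,-101.9,64),(581.3,-123.4,55)]: print(p,(proj('scene',p)-[193,185])*4, proj('scene',p))
"
```

```text
(575.2, -101.9, 39.4) [357.36272945 282.47049978] [282.34068236 255.61762494]
(575.2, -101.9, 53.4) [356.09443072 266.60093487] [282.02360768 251.65023372]
(575.2, -101.9, 64) [355.11756562 254.37792817] [281.77939141 248.59448204]
(581.3, -123.4, 55) [342.22665061 293.24643058] [278.55666265 258.31160764]
```

Call:
{"op": "carry_out", "data": {
  "grip": [1, 1, 1, 1, 1],
  "linear": [
    [-0.06, 0, 0],
    [-0.08, 0, 0],
    [-0.04, 0, -0.05],
    [0, 0, -0.08],
    [0, 0, -0.08]
  ],
  "turn": [0, 0, 0, 0, 0]
}}

```text
t: 4.5
eef_pos: [584.8, -142.1, 145.3]
tcp_rot: [1.006, 1.569, -0.357]
ft_force: [0.7, 0.3, -0.9]
opening: 0.004
```

Call:
{"op": "carry_out", "data": {
  "grip": [1, 1, 1, 1, 1],
  "linear": [
    [0, 0, -0.06],
    [0, 0, -0.025],
    [0, 0, 0],
    [0, 0, 0],
    [0, 0, 0]
  ],
  "turn": [0, 0, 0, 0, 0]
}}

```text
t: 5.0
eef_pos: [576.6, -102.4, 144.4]
tcp_rot: [0.422, 1.57, -0.94]
ft_force: [0.0, 0.2, -0.3]
opening: 0.003
```

```bash
python3 -c "
from h import *
plan((576.5,-100,30),12,5)
cv2.imwrite('pics/w1.png',cams.read_camera('wrist'))"
```

```text
pos [ 576.6 -102.4  144.4] yaw 11.96 F [ 0.   0.2 -0.3] open 0.003 t 5.0
[[0.0458, 0.0002, -0.001], [0.0458, 0.0002, -0.001], [0.0458, 0.0002, -0.001], [0.0458, 0.0002, -0.001], [0.0458, 0.0002, -0.001]] turn [np.float64(-0.0), np.float64(-0.0), np.float64(-0.0), np.float64(-0.0), np.float64(-0.0)] step mm 22.885974103988474
```

View pics/w1.png

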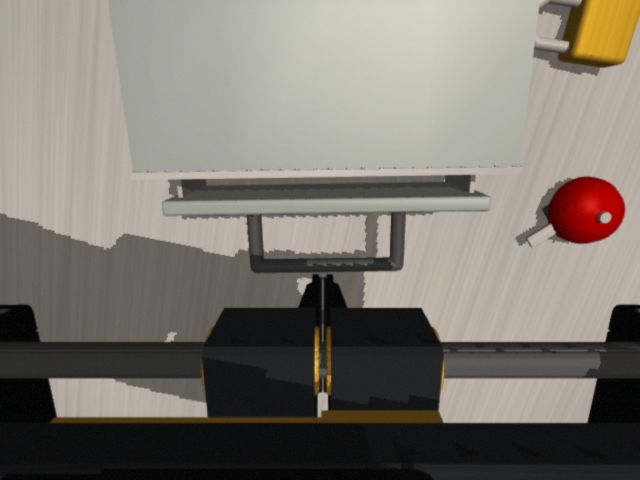

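```bash
python3 -c "
from h import *
i=cams.camera_info('wrist');print(env.state()['eef_pos'])
f=lambda u,v,z:ray('wrist',u,v,z,i)
for q in [(254,266,55),(400,265,55),(164,214,76),(490,209,76),(132,173,102),(522,167,102)]: print(q,f(*q).round(1))
print(proj('wrist',(576,-102,130),i))
"
```

```text
[ 576.50926495 -102.43595689  144.34153061]
(254, 266, 55) [ 533.3 -132.8   55. ]
(400, 265, 55) [ 635.9 -110.3   55. ]
(164, 214, 76) [ 473.7 -101.5   76. ]
(490, 209, 76) [676.2 -55.5  76. ]
(132, 173, 102) [463.3 -74.1 102. ]
(522, 167, 102) [673.7 -26.4 102. ]
[320.40180007 276.85223819]
```

Call:
{"op": "carry_out", "data": {
  "grip": [1, 1, 1, 1, 1],
  "linear": [
    [0, 0.006, -0.006],
    [0.06, 0, 0],
    [0.06, 0, 0],
    [0.06, 0, 0],
    [0.05, 0, 0]
  ],
  "turn": [-0.003, 0, 0, 0, 0]
}}

```text
t: 5.55
eef_pos: [578.5, -97.9, 27.9]
tcp_rot: [-1.947, 1.57, 2.985]
ft_force: [0.3, -0.0, -0.6]
opening: 0.0
```

Call:
{"op": "carry_out", "data": {
  "grip": [1, 1, 1, 1, 1],
  "linear": [
    [0, 0, 0.01],
    [0, 0, 0.02],
    [0, 0, 0.03],
    [0, 0, 0.03],
    [0, 0, 0]
  ],
  "turn": [0, 0, 0, 0, 0]
}}

```text
t: 6.05
eef_pos: [589.5, -143.9, 30.8]
tcp_rot: [0.894, 1.568, -0.459]
ft_force: [-0.2, -0.4, 0.2]
opening: 0.003
```

```bash
python3 -c "
from h import *
print(env.state()['eef_pos'])
cv2.imwrite('pics/w2.png',cams.read_camera('wrist'))"
```

```text
[ 589.54575927 -143.93489268   30.7528004 ]
```

View pics/w2.png

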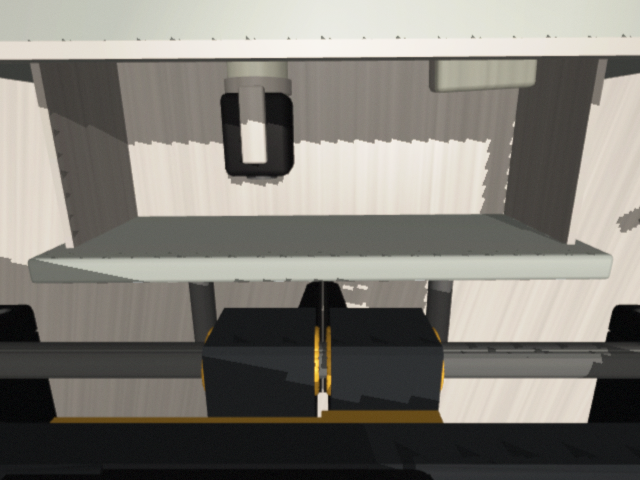

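Call:
{"op": "carry_out", "data": {
  "grip": [1, 1, 1, 1, 1],
  "linear": [
    [0, 0, 0.03],
    [0, 0, 0.04],
    [0, 0, 0.04],
    [0, 0, 0.04],
    [0, 0, 0.02]
  ],
  "turn": [0, 0, 0, 0, 0]
}}

```text
t: 6.6
eef_pos: [607.5, -225.8, 30.3]
tcp_rot: [1.006, 1.569, -0.347]
ft_force: [0.9, 5.0, 2.2]
opening: 0.005
```

Call:
{"op": "carry_out", "data": {
  "grip": [1, 1, 1, 1],
  "linear": [
    [0, 0, 0.01],
    [0, 0, 0.008],
    [0, 0, 0.006],
    [0, 0, 0]
  ],
  "turn": [0, 0, 0, 0]
}}

```text
t: 7.0
eef_pos: [608.9, -233.7, 29.8]
tcp_rot: [-2.778, 1.567, 2.154]
ft_force: [-2.4, 14.9, 7.4]
opening: 0.005
```

Call:
{"op": "carry_out", "data": {
  "grip": [1, 1, 1, 1, 1],
  "linear": [
    [0, 0, -0.024],
    [-0.08, 0, 0],
    [-0.09, 0, 0],
    [-0.09, 0, 0],
    [0, 0, 0]
  ],
  "turn": [0, 0, 0, 0, 0]
}}

```text
t: 7.5
eef_pos: [608.9, -225.2, 165.7]
tcp_rot: [0.838, 1.561, -0.513]
ft_force: [0.2, -0.4, 0.8]
opening: 0.006
```

Call:
{"op": "carry_out", "data": {
  "grip": [0.2, 0.2, 0.2],
  "linear": [
    [0, 0, 0],
    [0, 0, 0],
    [0, 0, 0]
  ],
  "turn": [0, 0, 0]
}}

```text
t: 7.8
eef_pos: [606.3, -224.2, 157.9]
tcp_rot: [-2.15, 1.568, 2.782]
ft_force: [0.5, 0.3, -0.4]
opening: 0.202
```

```bash
python3 -c "
from h import *
import pickle
print(env.state()['eef_pos'],env.state()['opening'])
pickle.dump(cams.camera_info('wrist'),open('w3.pkl','wb'))
cv2.imwrite('pics/w3.png',cams.read_camera('wrist'))"
```

```text
[ 606.26384183 -224.23456256  157.92761004] 0.2022993037542057
```

View pics/w3.png

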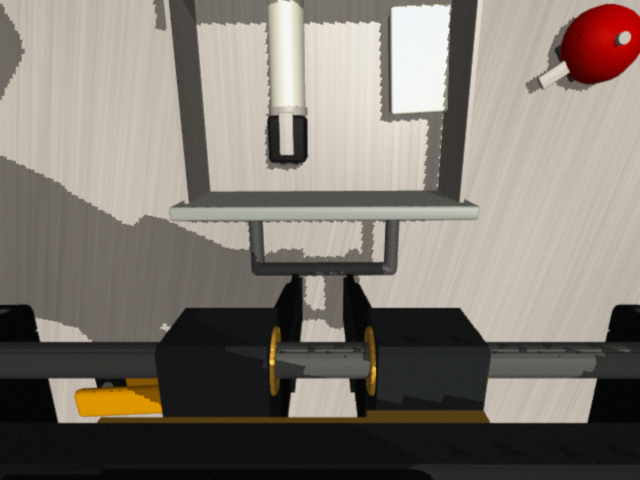

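```bash
python3 -c "
from h import *
import pickle
i=pickle.load(open('w3.pkl','rb'))
f=lambda u,v,z:ray('wrist',u,v,z,i)
for n,q in dict(barA=(287,15,24),barB=(289.5,105,24),ringtop=(289,112,36),headtop=(288,160,40),headlow=(288,163,12),tinnearL=(392,114,30),tinnearR=(447,110,30),panelL=(172,207,76),panelR=(478,207,76),barL=(255,268,55),barR=(394,268,55)).items(): print(n,f(*q).round(1))
a,b=f(287,15,24),f(289.5,105,24);d=a-b;print('pump yaw',np.degrees(np.arctan2(d[1],d[0])))
"
```

```text
barA [549.2 -81.2  24. ]
barB [ 562.7 -140.2   24. ]
ringtop [ 564.4 -145.4   36. ]
headtop [ 570.6 -178.8   40. ]
headlow [ 569.1 -183.9   12. ]
tinnearL [ 638.6 -130.1   30. ]
tinnearR [ 677.4 -118.6   30. ]
panelL [ 503.  -222.6   76. ]
panelR [ 703.3 -178.    76. ]
barL [ 562.8 -261.7   55. ]
barR [ 665.5 -238.8   55. ]
pump yaw 102.90821705525387
```

```bash
python3 -c "
from h import *
plan((560.5,-133,110),12.7,5)"
```

```text
pos [ 606.4 -224.3  158.1] yaw 12.56 F [-0.3  0.  -0.7] open 0.239 t 7.85
[[0.0192, -0.01, -0.0396], [0.0192, -0.0099, -0.0397], [0.0192, -0.0099, -0.0397], [0.0192, -0.0099, -0.0397], [0.0192, -0.0099, -0.0397]] turn [np.float64(-0.0002), np.float64(-0.0002), np.float64(-0.0002), np.float64(-0.0002), np.float64(-0.0002)] step mm 22.5878806224259
```

Call:
{"op": "carry_out", "data": {
  "grip": [-0.2, -0.2, -0.2, -0.2, -0.2],
  "linear": [
    [0.019, -0.01, -0.05],
    [0.019, -0.01, -0.05],
    [0.019, -0.01, -0.05],
    [0.019, -0.01, -0.048],
    [0.019, -0.01, 0]
  ],
  "turn": [0, 0, 0, 0, 0]
}}

```text
t: 8.35
eef_pos: [559.7, -131.1, 110.9]
tcp_rot: [-2.182, 1.569, 2.751]
ft_force: [0.8, -0.1, 0.4]
opening: 0.59
```

Call:
{"op": "carry_out", "data": {
  "grip": [-0.2, -0.2],
  "linear": [
    [0, 0, 0],
    [0, 0, 0]
  ],
  "turn": [0, 0]
}}

```text
t: 8.55
eef_pos: [561.3, -134.1, 111.8]
tcp_rot: [-0.636, 1.571, -1.989]
ft_force: [0.7, -0.0, 0.8]
opening: 0.598
```

```bash
python3 -c "
from h import *
plan((560.5,-133,25),12.7,5)
i=cams.camera_info('wrist'); a=cams.read_camera('wrist'); b=cams.read_camera('scene')
c=[int(x) for x in proj('scene',(560,-130,50))]
cc=b[c[1]-80:c[1]+80,c[0]-80:c[0]+80]
cv2.imwrite('pics/m1.png',np.hstack([cv2.resize(a,(400,300)),cv2.resize(cc,(300,300),interpolation=cv2.INTER_CUBIC)]))
print(c)"
```

```text
pos [ 561.3 -134.1  111.8] yaw 12.52 F [ 0.7 -0.   0.8] open 0.598 t 8.55
[[0.0347, -0.0002, -0.0005], [0.0347, -0.0002, -0.0005], [0.0347, -0.0002, -0.0005], [0.0347, -0.0002, -0.0005], [0.0347, -0.0002, -0.0005]] turn [np.float64(-0.0002), np.float64(-0.0002), np.float64(-0.0002), np.float64(-0.0002), np.float64(-0.0002)] step mm 17.36933782071236
[269, 257]
```

View pics/m1.png

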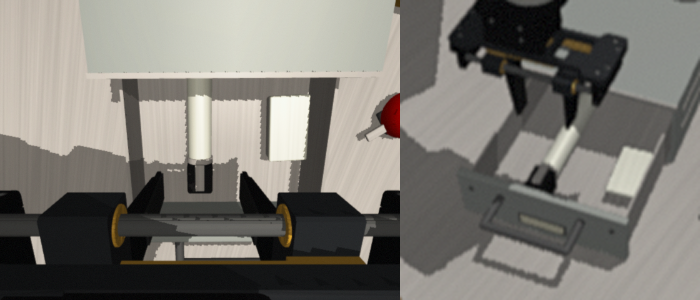

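```bash
python3 -c "
from h import *
i=cams.camera_info('wrist')
for p in [(560.5,-133,24),(570,-181,24),(563.5,-148,36)]: print(proj('wrist',p,i)/1.6)
plan((560.5,-133,25),12.7,5)"
```

```text
[200.2712268  147.95733733]
[199.39090953 187.96675131]
[199.96069307 164.41684094]
pos [ 561.5 -134.2  112.2] yaw 12.51 F [-0.4  0.6  0.5] open 0.598 t 8.65
[[0.0349, -0.0003, -0.0006], [0.0349, -0.0003, -0.0006], [0.0349, -0.0003, -0.0006], [0.0349, -0.0003, -0.0006], [0.0349, -0.0003, -0.0006]] turn [np.float64(-0.0002), np.float64(-0.0002), np.float64(-0.0002), np.float64(-0.0002), np.float64(-0.0002)] step mm 17.445034022518165
```

Call:
{"op": "carry_out", "data": {
  "grip": [-0.2, -0.2, -0.2, -0.2, -0.2],
  "linear": [
    [0.05, 0, 0],
    [0.05, 0, 0],
    [0.04, 0, 0],
    [0.025, 0, 0],
    [0.008, 0, 0]
  ],
  "turn": [0, 0, 0, 0, 0]
}}

```text
t: 9.15
eef_pos: [560.8, -133.7, 24.6]
tcp_rot: [-2.048, 1.57, 2.883]
ft_force: [0.1, 0.3, 0.5]
opening: 0.598
```

Call:
{"op": "carry_out", "data": {
  "grip": [1, 1, 1, 1, 1],
  "linear": [
    [0, 0, 0],
    [0, 0, 0],
    [0, 0, 0],
    [0, 0, 0],
    [0, 0, 0]
  ],
  "turn": [0, 0, 0, 0, 0]
}}

```text
t: 9.65
eef_pos: [561.1, -133.4, 26.0]
tcp_rot: [0.883, 1.57, -0.469]
ft_force: [-1.9, -0.4, 0.0]
opening: 0.237
```

Call:
{"op": "carry_out", "data": {
  "grip": [1, 1, 1, 1, 1],
  "linear": [
    [0, 0, 0],
    [-0.015, 0, 0],
    [-0.02, 0, 0],
    [-0.02, 0, 0],
    [0, 0, 0]
  ],
  "turn": [0, 0, 0, 0, 0]
}}

```text
t: 10.15
eef_pos: [561.6, -133.6, 54.7]
tcp_rot: [0.976, 1.568, -0.376]
ft_force: [0.8, 0.0, 0.1]
opening: 0.004
```

```bash
python3 -c "
from h import *
s=env.state();print(s['eef_pos'],s['opening'],s['ft_force'],s['moment'])
a=cams.read_camera('wrist'); b=cams.read_camera('scene')
c=[int(x) for x in proj('scene',(560,-130,50))]
cc=b[c[1]-70:c[1]+50,c[0]-60:c[0]+60]
cv2.imwrite('pics/m2.png',np.hstack([cv2.resize(a,(400,400)),cv2.resize(cc,(400,400),interpolation=cv2.INTER_CUBIC)]))"
```

```text
[ 561.60048622 -133.59595604   54.68219948] 0.004419810309529366 [0.7536922  0.02793329 0.08200395] [-0.00249415 -0.08456379  0.01491963]
```

View pics/m2.png

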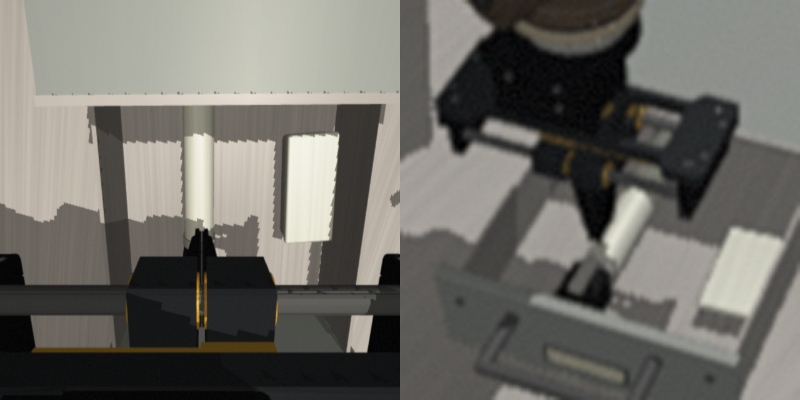

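Call:
{"op": "carry_out", "data": {
  "grip": [-0.2, -0.2, -0.2, -0.2, -0.2],
  "linear": [
    [-0.06, 0, 0],
    [0, 0, 0],
    [0, 0, 0],
    [0, 0, 0],
    [0, 0, 0]
  ],
  "turn": [0, 0, 0, 0, 0]
}}

```text
t: 10.75
eef_pos: [560.5, -133.3, 82.2]
tcp_rot: [-2.086, 1.57, 2.846]
ft_force: [0.4, -0.1, -0.2]
opening: 0.37
```

Call:
{"op": "carry_out", "data": {
  "grip": [-0.2, -0.2, -0.2, -0.2, -0.2],
  "linear": [
    [0, 0, 0],
    [0.05, 0, 0],
    [0.045, 0, 0],
    [0.03, 0, 0],
    [0, 0, 0]
  ],
  "turn": [0, 0, 0, 0, 0]
}}

```text
t: 11.25
eef_pos: [559.8, -133.0, 18.5]
tcp_rot: [-2.116, 1.567, 2.816]
ft_force: [0.6, -0.1, 0.5]
opening: 0.598
```

Call:
{"op": "carry_out", "data": {
  "grip": [-0.2, -0.2],
  "linear": [
    [0.006, 0, 0],
    [0, 0, 0]
  ],
  "turn": [0, 0]
}}

```text
t: 11.45
eef_pos: [561.1, -133.4, 17.9]
tcp_rot: [0.892, 1.57, -0.459]
ft_force: [0.2, 0.5, -0.1]
opening: 0.601
```

Call:
{"op": "carry_out", "data": {
  "grip": [-0.2, -0.2],
  "linear": [
    [0.006, 0, 0],
    [0, 0, 0]
  ],
  "turn": [0, 0]
}}

```text
t: 11.65
eef_pos: [561.0, -133.4, 14.8]
tcp_rot: [0.879, 1.57, -0.472]
ft_force: [0.5, 0.0, 0.1]
opening: 0.599
```

Call:
{"op": "carry_out", "data": {
  "grip": [-0.2, -0.2],
  "linear": [
    [0.006, 0, 0],
    [0, 0, 0]
  ],
  "turn": [0, 0]
}}

```text
t: 11.85
eef_pos: [560.8, -133.4, 11.4]
tcp_rot: [-1.638, 1.571, -2.99]
ft_force: [-0.1, -0.0, 0.5]
opening: 0.597
```

Call:
{"op": "carry_out", "data": {
  "grip": [-0.2, -0.2],
  "linear": [
    [0.004, 0, 0],
    [0, 0, 0]
  ],
  "turn": [0, 0]
}}

```text
t: 12.05
eef_pos: [560.8, -133.3, 9.3]
tcp_rot: [-1.783, 1.571, -3.135]
ft_force: [-0.1, -0.5, -0.6]
opening: 0.604
```

Call:
{"op": "carry_out", "data": {
  "grip": [1, 1, 1, 1, 1],
  "linear": [
    [0, 0, 0],
    [0, 0, 0],
    [0, 0, 0],
    [0, 0, 0],
    [0, 0, 0]
  ],
  "turn": [0, 0, 0, 0, 0]
}}

```text
t: 12.55
eef_pos: [560.8, -133.4, 9.6]
tcp_rot: [-0.902, 1.571, -2.254]
ft_force: [0.0, 0.5, 0.2]
opening: 0.265
```

Call:
{"op": "carry_out", "data": {
  "grip": [1, 1],
  "linear": [
    [0, 0, 0],
    [0, 0, 0]
  ],
  "turn": [0, 0]
}}

```text
t: 12.75
eef_pos: [560.8, -133.4, 9.5]
tcp_rot: [-1.378, 1.571, -2.729]
ft_force: [-0.8, -0.9, 1.1]
opening: 0.267
```

Call:
{"op": "carry_out", "data": {
  "grip": [1, 1, 1, 1, 1],
  "linear": [
    [-0.01, 0, 0],
    [-0.014, 0, 0],
    [-0.016, 0, 0],
    [0, 0, 0],
    [0, 0, 0]
  ],
  "turn": [0, 0, 0, 0, 0]
}}

```text
t: 13.25
eef_pos: [561.0, -133.4, 29.9]
tcp_rot: [0.915, 1.57, -0.436]
ft_force: [-0.4, -0.0, -1.6]
opening: 0.268
```

```bash
cat > look.py <<'E'
from h import *
import sys
s=env.state();print(s['eef_pos'].round(1),round(s['opening'],3),s['ft_force'].round(2),s['moment'].round(3))
b=cams.read_camera('scene');cv2.imwrite('pics/'+sys.argv[1]+'.png',b)
E
python3 look.py q1
```

```text
[ 561.  -133.4   29.9] 0.268 [-0.36 -0.01 -1.64] [-0.128 -0.137  0.004]
```

Call:
{"op": "carry_out", "data": {
  "grip": [1, 1, 1, 1, 1],
  "linear": [
    [-0.02, 0, 0],
    [-0.02, 0, 0],
    [-0.02, 0, 0],
    [0, 0, 0],
    [0, 0, 0]
  ],
  "turn": [0, 0, 0, 0, 0]
}}

```text
t: 13.8
eef_pos: [561.0, -133.4, 60.0]
tcp_rot: [0.944, 1.57, -0.408]
ft_force: [-0.0, 0.0, -1.6]
opening: 0.265
```

```bash
python3 look.py q2
```

```text
[ 561.  -133.4   60. ] 0.265 [-0.02  0.02 -1.58] [-0.213 -0.155 -0.051]
```

Call:
{"op": "carry_out", "data": {
  "grip": [1, 1, 1, 1, 1],
  "linear": [
    [-0.01, 0, 0],
    [-0.01, 0, 0],
    [-0.01, 0, 0],
    [0, 0, 0],
    [0, 0, 0]
  ],
  "turn": [0, 0, 0, 0, 0]
}}

```text
t: 14.35
eef_pos: [561.0, -133.4, 74.7]
tcp_rot: [0.967, 1.57, -0.385]
ft_force: [-0.5, -0.1, -1.4]
opening: 0.268
```

```bash
python3 look.py q3
```

```text
[ 561.  -133.4   74.7] 0.268 [-0.49 -0.1  -1.38] [-0.171 -0.166  0.003]
```

Call:
{"op": "carry_out", "data": {
  "grip": [1, 1, 1, 1, 1],
  "linear": [
    [-0.008, 0, 0],
    [-0.008, 0, 0],
    [-0.008, 0, 0],
    [0, 0, 0],
    [0, 0, 0]
  ],
  "turn": [0, 0, 0, 0, 0]
}}

```text
t: 14.9
eef_pos: [561.0, -133.4, 86.8]
tcp_rot: [0.905, 1.57, -0.447]
ft_force: [0.8, -0.0, -2.7]
opening: 0.261
```

```bash
python3 look.py q4; python3 -c "
from h import *
a=cams.read_camera('wrist');b=cv2.imread('pics/q4.png')
c=[int(x) for x in proj('scene',(560,-130,80))];print(c)
cc=b[c[1]-50:c[1]+70,c[0]-60:c[0]+60]
cv2.imwrite('pics/m3.png',np.hstack([cv2.resize(a[:360],(400,300)),cv2.resize(cc,(400,400),interpolation=cv2.INTER_CUBIC)[:300]]) if 0 else np.hstack([cv2.resize(a,(400,400)),cv2.resize(cc,(400,400),interpolation=cv2.INTER_CUBIC)]))"
```

```text
[ 561.  -133.4   86.8] 0.261 [ 0.77 -0.02 -2.73] [-0.137 -0.165 -0.002]
[268, 248]
```

View pics/m3.png

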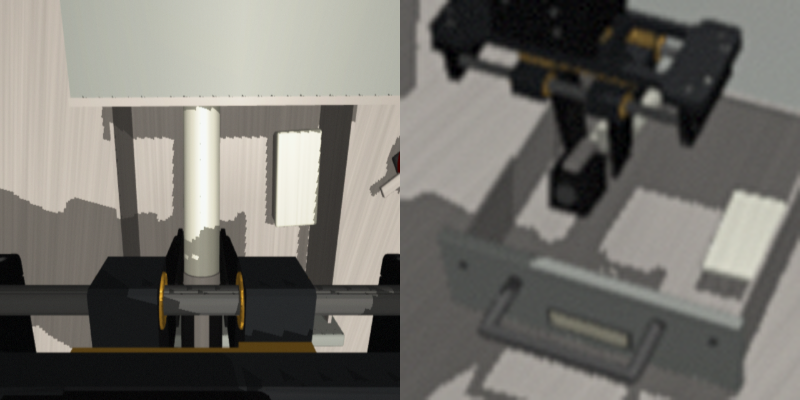

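```bash
python3 -c "
from h import *
for z in (85,95,105,115): print(z, proj('scene',(571.5,-181,z)), ray('scene',261.4,254.4,z).round(0))
i=cams.camera_info('wrist')
# barrel width in full wrist image: cols scale 1.6, rows 1.2
V=np.array(i['view'])
for p in [(561,-133,101),(545,-60,81),(545,-60,101)]: 
  c=V[:3,:3]@np.array(p)+V[:3,3]; print(p,'depth',c[2],'width px',26*i['fx']/c[2]/1.6,proj('wrist',p,i)/[1.6,1.2])
"
```

```text
85 [258.10791416 264.54385215] [ 560. -154.   85.]
95 [257.68218941 261.55904932] [ 566. -161.   95.]
105 [257.25002768 258.52911606] [ 572. -167.  105.]
115 [256.81128185 255.45302101] [ 578. -173.  115.]
(561, -133, 101) depth 177.1810424804986 width px 36.044214559102755 [200.86862794 250.66114175]
(545, -60, 81) depth 175.89200118469142 width px 36.30836802104916 [201.15587527 107.01708381]
(545, -60, 101) depth 156.66073917822138 width px 40.76548817829405 [201.13017651 107.26987291]
```

Call:
{"op": "carry_out", "data": {
  "grip": [1, 1, 1, 1, 1],
  "linear": [
    [0, 0, 0.02],
    [-0.004, 0, 0.03],
    [-0.006, 0, 0.03],
    [-0.006, 0, 0.03],
    [0, 0, 0]
  ],
  "turn": [0, 0, 0, 0, 0]
}}

```text
t: 15.5
eef_pos: [573.5, -189.6, 95.0]
tcp_rot: [0.799, 1.569, -0.555]
ft_force: [-0.6, -0.2, -2.3]
opening: 0.269
```

Call:
{"op": "carry_out", "data": {
  "grip": [1, 1, 1, 1, 1],
  "linear": [
    [-0.006, 0, 0.03],
    [-0.008, 0, 0.03],
    [-0.008, 0, 0.03],
    [-0.008, 0, 0.03],
    [0, 0, 0]
  ],
  "turn": [0, 0, 0, 0, 0]
}}

```text
t: 16.0
eef_pos: [586.5, -247.9, 110.1]
tcp_rot: [0.69, 1.569, -0.663]
ft_force: [-0.1, 0.5, -2.1]
opening: 0.267
```

```bash
python3 look.py q5
```

```text
[ 586.5 -247.9  110.1] 0.267 [-0.07  0.46 -2.06] [-0.293 -0.125 -0.037]
```

Call:
{"op": "carry_out", "data": {
  "grip": [1, 1, 1, 1, 1],
  "linear": [
    [-0.008, 0, 0.03],
    [-0.02, 0, 0.02],
    [-0.03, 0, 0],
    [-0.04, 0, 0],
    [-0.05, 0, 0]
  ],
  "turn": [0, 0, 0, 0, 0]
}}

```text
t: 16.55
eef_pos: [591.2, -270.4, 184.4]
tcp_rot: [-2.277, 1.57, 2.655]
ft_force: [-0.2, -0.6, -2.3]
opening: 0.266
```

Call:
{"op": "carry_out", "data": {
  "grip": [1, 1, 1, 1, 1],
  "linear": [
    [-0.06, 0, 0],
    [-0.07, 0, 0],
    [-0.07, 0, 0],
    [-0.07, 0, 0],
    [-0.05, 0, 0]
  ],
  "turn": [0, 0, 0, 0, 0]
}}

```text
t: 17.05
eef_pos: [591.4, -270.4, 347.2]
tcp_rot: [0.787, 1.568, -0.565]
ft_force: [0.1, -0.2, -1.0]
opening: 0.267
```

Call:
{"op": "carry_out", "data": {
  "grip": [1, 1, 1, 1, 1],
  "linear": [
    [-0.03, 0, 0],
    [-0.01, 0, 0],
    [0, 0, 0],
    [0, 0, 0],
    [0, 0, 0]
  ],
  "turn": [0, 0, 0, 0, 0]
}}

```text
t: 17.55
eef_pos: [591.1, -270.0, 362.5]
tcp_rot: [-2.29, 1.569, 2.642]
ft_force: [0.6, -0.2, -2.3]
opening: 0.268
```

```bash
python3 look.py q6; python3 -c "
from h import *
a=cams.read_camera('wrist');b=cv2.imread('pics/q6.png')
t=cams.read_camera('top')
cv2.imwrite('pics/m4.png',np.hstack([cv2.resize(a,(400,300)),cv2.resize(b,(400,300))]))
# pale pump pixels in the wrist view: column of bright pixels along the barrel
g=cv2.cvtColor(a,cv2.COLOR_BGR2GRAY)
for r in range(0,340,30): print(r,[int(v) for v in g[r,220:430:12]])"
```

```text
[ 591.1 -270.   362.5] 0.268 [ 0.6  -0.19 -2.33] [-0.081 -0.127 -0.004]
0 [173, 176, 100, 111, 108, 108, 48, 107, 229, 237, 200, 58, 112, 108, 108, 108, 108, 53]
30 [174, 179, 108, 161, 199, 204, 158, 194, 230, 239, 214, 171, 224, 221, 241, 242, 242, 53]
60 [181, 178, 184, 110, 202, 208, 183, 196, 232, 241, 214, 176, 222, 220, 242, 242, 242, 54]
90 [183, 178, 182, 116, 166, 204, 186, 194, 233, 242, 212, 170, 213, 216, 221, 220, 105, 53]
120 [184, 184, 181, 181, 60, 105, 176, 197, 234, 243, 214, 178, 204, 207, 214, 208, 101, 53]
150 [183, 177, 179, 99, 97, 97, 93, 194, 235, 242, 215, 102, 103, 104, 69, 103, 144, 184]
180 [178, 179, 175, 174, 99, 173, 160, 194, 235, 243, 213, 83, 80, 79, 133, 182, 177, 177]
210 [183, 181, 176, 176, 99, 173, 170, 194, 235, 242, 213, 166, 177, 178, 182, 183, 180, 177]
240 [104, 102, 163, 181, 101, 154, 175, 195, 235, 243, 212, 174, 177, 181, 173, 177, 181, 182]
270 [85, 83, 85, 83, 84, 100, 175, 193, 234, 242, 189, 173, 177, 178, 175, 175, 178, 179]
300 [103, 103, 105, 103, 126, 8, 10, 123, 142, 138, 121, 14, 6, 155, 176, 179, 177, 182]
330 [16, 14, 11, 16, 5, 6, 15, 82, 139, 137, 86, 22, 11, 4, 18, 19, 18, 21]
```

```bash
python3 -c "
from h import *
a=cams.read_camera('wrist');i=cams.camera_info('wrist');g=cv2.GaussianBlur(cv2.cvtColor(a,cv2.COLOR_BGR2GRAY),(1,9),0).astype(float)
sat=cv2.cvtColor(a,cv2.COLOR_BGR2HSV)
for r in (60,130,200,210,240,270): print(r,g[r,292:366:3].astype(int))
V=np.array(i['view']);ex=np.array([-.218,.976,0])
G=np.array([591,-270,362.5+14.5])
for th in (0,10,15,20,30,45):
  t=np.radians(th);out=[]
  for L in (20,60,120,200):
    p=G+L*(np.cos(t)*ex+np.sin(t)*np.array([0,0,-1]));c=V[:3,:3]@p+V[:3,3]
    out.append((int(proj('wrist',p,i)[1]),round(26*i['fx']/c[2],1)))
  print(th,out)
t=cams.read_camera('top');s=cv2.imread('pics/q6.png')
hsv=cv2.cvtColor(s,cv2.COLOR_BGR2HSV)
u,v=proj('scene',G);print('grasp px',u,v)
for th in (0,10,15,20,30,45,70):
  tt=np.radians(th);d=np.cos(tt)*ex-np.sin(tt)*np.array([0,0,1]);print(th,'head',proj('scene',G-50*d).round(0),'end',proj('scene',G+200*d).round(0))
"
```

```text
60 [183 133 163 180 195 206 214 225 232 237 240 240 241 237 228 219 212 203
 186 164 174 222 219 226 221]
130 [178 129 162 181 195 206 215 227 235 241 243 243 242 240 231 221 214 203
 185 162 169 199 207 201 202]
200 [168 125 160 179 194 207 215 227 235 242 243 243 243 241 231 222 213 203
 184 160 155 182 182 176 181]
210 [171 124 159 180 193 206 215 227 235 240 243 243 243 241 230 222 214 203
 184 159 167 183 175 181 179]
240 [177 121 157 179 193 205 215 226 235 241 243 243 243 241 230 221 213 203
 184 157 174 181 180 173 176]
270 [174 119 157 178 193 205 214 225 234 238 242 235 236 237 229 218 174 169
 163 142 173 175 174 179 178]
0 [(259, np.float64(59.3)), (166, np.float64(63.3)), (2, np.float64(70.5)), (-285, np.float64(83.1))]
10 [(257, np.float64(58.2)), (166, np.float64(59.5)), (21, np.float64(61.8)), (-188, np.float64(65.0))]
15 [(256, np.float64(57.6)), (167, np.float64(57.8)), (33, np.float64(58.1)), (-148, np.float64(58.5))]
20 [(256, np.float64(57.0)), (170, np.float64(56.1)), (45, np.float64(54.8)), (-112, np.float64(53.2))]
30 [(257, np.float64(55.9)), (177, np.float64(53.1)), (71, np.float64(49.4)), (-49, np.float64(45.1))]
45 [(261, np.float64(54.5)), (192, np.float64(49.4)), (110, np.float64(43.3)), (28, np.float64(37.2))]
grasp px 215.36693266991296 187.34059713212773
0 head [199. 208.] end [269. 120.]
10 head [198. 204.] end [270. 137.]
15 head [198. 201.] end [270. 146.]
20 head [198. 198.] end [269. 154.]
30 head [198. 193.] end [267. 172.]
45 head [199. 184.] end [262. 198.]
70 head [204. 170.] end [248. 239.]
```

```bash
python3 -c "
from h import *
i=cams.camera_info('wrist')
for n,p in dict(tinL=(638.6,-130.1,30),tinR=(677.4,-118.6,30),panelL=(503,-222.6,76),panelR=(703.3,-178,76),barL=(562.8,-261.7,55),barR=(665.5,-238.8,55)).items(): print(n,proj('wrist',p,i).round(0))
a=cams.read_camera('wrist');g=cv2.cvtColor(a,cv2.COLOR_BGR2GRAY)
print('col 390 rows 20..240:',g[20:240:4,390]); print('row 70:',g[70,355:440:3]); print(env.state()['t'],env.state()['eef_pos'])
"
```

```text
tinL [385.  83.]
tinR [418.  81.]
panelL [255. 136.]
panelR [435. 136.]
barL [301. 178.]
barR [386. 178.]
col 390 rows 20..240: [242 242 242 242 242 242 242 242 242 242 242 243 243 242 242 243 101 128
 218 217 214 212 210 209 209 206 207 205 200 170 183 101  95  94 172 179
 179 181 184 180 177 179 184 185 182 181 182 179 180 182 180 181 177 175
 175]
row 70: [220 219 224 220 221 225 220 220 110 100 211 242 242 242 243 243 243 242
 242 242 238 117  54  52  50 208 179 178 175]
17.85 [ 591.33412757 -269.99342148  363.28025895]
```

```bash
python3 -c "
from h import *
s=env.state();print(s['t'],s['eef_pos'],s['opening'],s['ft_force'],abs(s['qvel']).max())
print(env.job_done())"
```

```text
17.85 [ 591.33412757 -269.99342148  363.28025895] 0.2698274375493203 [-0.40567086 -0.19181612 -1.08904059] 0.002161136945360467
the job is handed in; nothing more can be done
None
```

I pulled the drawer out to its stop, drew the pump out chuck end first at a tilt of about 15°, and handed the job in at 17.9 s. No verdict was reported.

**Pump:** The arm is at rest and still gripping it, at 25.6 mm opening on the 26 mm barrel. From the wrist image I work out the chuck end at about 390 mm and the rear end at about 325 mm, against the 172 mm needed. While I drew it out, the highest vertical force I read was 2.7 N.

**Tilt step:** The tilt comes from one final wrist image plus geometry, not from a direct measurement in the gap. On that basis the chuck end was above 100 mm with the rear end below 85 mm for roughly 1.7 s.

**Drawer and tin:** In the final wrist image the panel edge matched its position at the stop. The tin's front edge was within 1 pixel of where it was before the lift. I did not measure the tin's height.

**What went wrong on the way:**
- **First pull:** it slid over the handle and the drawer did not move; the second, with the fingers deeper, worked.
- **First grasp:** it slipped off the barrel, because the fingertips seem to reach less far below the TCP than stated; the second, 15 mm lower, held.

**Not checked:** The 12-picture limit was used up before the last views. I did not check the cup, puck, bell, punch and padlock at the end, though no unexpected contact showed in the forces I read.

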